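# Pack a leaded panel: lid on, clamp over

### The arm

A 7-joint arm with a two-finger parallel gripper is mounted at the origin on the work surface. World frame = base frame: x ahead of the robot, y to its left, z up, the work surface at z = 0. Lengths are in m, angles in rad, forces in N, time in s.
With the tool pointing down it reaches from about 0.4 to 0.925 m from the base axis. Payload 4.1 kg.
Tool frame: the origin (TCP) lies between the finger pads; the fingertips stand 19 mm ahead of it and the grasp point (between the pads) is the TCP; z points along the fingers, y is the line along which they close (so a half turn about z gives the same grasp; the last joint's range is limited). The gripper opens to 85 mm and grips with 20 to 120 N. Pads are 22 mm wide; open, the fingers measure 114 mm over their backs; the gripper's body (76 mm by 85 mm) begins 54 mm behind the grasp point. The pads swing forward as they close: fully open they stand 13 mm farther back than shut.
Start: joints at [-1.307, 0.398, 0.045, 1.537, -0.019, 1.207, -0.051], TCP at [0.231, 0.608, 0.25] pointing down, gripper open.
Joint ranges: [-2.82, 2.82], [-0.49, 2.23], [-1.37, 1.46], [0, 2.46], [-1.36, 4.5], [0.23, 2], [-2.94, 2.94]. Speed limits (rad/s): [2.57, 2.57, 3.14, 3.14, 3.14, 3.14, 3.14].

### API

Orientations are given as a unit quaternion [w, x, y, z].
In Python, from bench import r, optics gives the robot as it stands. The module is installed in compiled form; this text tells all that it offers.
- The arm moves only by the shell command python3 -m handwheel 'ROWS' [FORCE]. ROWS is JSON, a list of rows, each a list of 5 numbers: the shift along the tool's x, y, z in units of 0.15 m (1.0 is 0.15 m), then the turn about the tool's z in units of 180 degrees (1.0 is 180 degrees), then the closure, from -1 (fully open) to 1 (shut). A call has 1 to 8 rows; each row shifts and turns the commanded pose from where the row before left it, along the tool's axes as they then stand; what a row does not reach is not made up. A row lasts 1/8 s, in which the tool goes at most 62.5 mm and 10.7 degrees, less where a joint would pass 70% of its speed; a pose out of reach is approached as far as the arm can. A call with a number of a shift or a turn outside -1 to 1 is refused whole. A call with a gripper value outside its range is refused whole. The fingers move at their own pace and stop on an object; FORCE is the grip in N (left out, the last holds). Time passes only in rows, so rows that do not move let the fingers close. It gives the time, the measured TCP pose, the force, the opening and the grip force at its end, in the units of the state.
- r.state(): the state, without advancing time (a new reading comes with each control period).
- optics.grab_frame(name): name is "scene" or "top"; returns (picture, depth): 400x640x3 uint8, red, green, blue; 400x640 float32, m along the optical axis (not along the pixel's ray), 0 where there is no reading.
- optics.camera_model(name): a dict with "K" (3x3 intrinsics, pixels), "rvec" (rotation vector, rad) and "tvec" (3), from world to camera coordinates, as OpenCV has them. Camera axes: x right, y down, z forward; pixel columns grow to the right and rows downward; lengths in m; the calibration is good to about 2 mm. A picture is of the moment at which its call begins. camera_model takes no time and is no camera call.
- r.finish_job(): hands the job in; it is judged then, once.
The state is a dict: "time_s": time; "qpos": joint angles; "dq": joint speeds; "tau": joint torques, N m; "tool_pos": TCP position; "tool_rot": TCP orientation; "wrist_force": force on the tool from outside, world axes, zero at the start; "torque": the same for the moment, N m; "opening": opening from 0.0 (shut) to 1.0 (fully open); "grip_force": force on a finger pad.
Only numpy, scipy, OpenCV 4.12 (cv2) and the standard library are available. Lean on these libraries where they do the work, as an engineer would, in place of code of your own. Each camera call takes 0.05 s, during which the arm holds its last target. There are 200 camera calls.

### The job

Take the small framed glass panel that stands on edge in the wooden rack and lay it flat on the bench, letting go of it. Then take it again across its two long sides, lay it flat in the open wooden case, put the loose lid fully home on the case, and swing the toggle clamp over centre so that it presses the lid shut. Do not drop or throw the panel or the lid, and leave the bottle and the jar where they stand.

Things in the scene. Friction and masses are not known exactly. Their poses are not given: they have to be found in the camera images.
- rack: Fixed wooden rack: base board 150 (x) x 100 (y) x 12 mm high, with slots along its x formed by eight fins (18 x 10 mm, tops 38 mm above the bench) near the two ends only (x = -58 and +58 mm), so the slots are free in the middle. Origin: centre of the underside. The panel stands in the middle slot (19 mm wide, y = 0); the other slots are empty.
- panel: Loose pale-wood frame with leaded green glass, 140 mm long (x), 16 thick (y), 55 wide (z), about 0.15 kg. Origin: its centre. At the start it stands on a long edge, z up, centre 39.5 mm and top edge 67 mm above the bench. Lying flat, its y is vertical (up or down), centre 8 mm above what it lies on. Faces, edges and ends are alike.
- case: Fixed open wooden case, 136 (its x) x 181 (its y) x 45 mm high; walls 8 mm, floor 10 mm thick, inside 120 x 165 mm and 35 mm deep. Origin: centre of the underside, z up. The toggle clamp stands outside its -y end on a steel base 50 mm wide and 45 mm long.
- lid: Loose wooden lid, 0.28 kg: plate 136 (x) x 181 (y) x 8 mm, under it a plug 10 mm deep that fits the case with 4.5 mm spare each side (its lower half 8.5 mm). Origin: centre of the plate's underside, z up; 10 mm above the bench at the start, 45 mm when home, on the case's axis (either way round). On top a dark grip block in the middle, 70 mm along x, 22 along y, top 38 mm above the origin.
- clamp (a joint): Clamp arm angle (rad): 0 = level, rubber foot on the seated lid (-0.15 with no lid); 1.9 = open, leaning back from the case, as at the start. Turns about a level axis along the case's x through clamp_hinge. An over-centre spring holds it open; once pushed past about 1.3 rad it throws itself shut and presses with about 5 N. 3 to 6 N on the arm pushes it over.
- clamp_tip (a point): Centre of the black crossbar at the end of the clamp arm, 85 mm from the hinge; the bar is 56 mm long (along the case's x) and 14 mm thick. The arm is a steel bar 18 mm wide and 12 mm thick with a foot 16 mm across, 66 mm from the hinge, that reaches 22 mm below the arm's axis.
- clamp_hinge (a point): Point on the clamp's hinge axis, 75 mm above the bench, 22 mm outside the case's -y end wall; the brackets around it reach 86 mm above the bench.
- bottle: Bystander: green glass bottle 68 mm across, 240 mm high. Origin: centre of the underside.
- jar: Bystander: amber jar 64 mm across, 85 mm high. Origin: centre of the underside.
Things that resemble listed ones, but are neither listed nor needed, are in the scene too. There is more than one size of the panel; the job needs the largest.

How it is judged:
By the outcome, as a careful person would: the job done as asked, in the order asked, and still so for the second after the job is handed in, with the robot touching nothing.
It also fails if it takes over 72 s, if anything falls off the work surface, if the arm or the gripper's body presses on something with over 40 N, if the wrist force passes 120 N, or if a joint passes its speed limit or range.

## Working session

There is one attempt and no reset: what is moved stays moved. The work goes in short steps, Python scripts to look and compute and a shell command to move; the robot and the scene stay as the last step left them, time stands still between calls to the robot, and variables do not carry over. Pictures are saved under pics/ and viewed, at most 10 in all, crops included, and the job is handed in when it is done.

```bash
mkdir -p pics; cat > h.py <<'E'
import numpy as np, cv2
from bench import r, optics
from scipy.spatial.transform import Rotation as R
def grab(n,save=None):
    p,d=optics.grab_frame(n)
    if save: cv2.imwrite(f'pics/{save}.png',p[:,:,::-1])
    return p,d
def cam(n):
    c=optics.camera_model(n); return np.array(c['K']),cv2.Rodrigues(np.array(c['rvec'],float))[0],np.array(c['tvec'],float).ravel()
def ray(n,uv,z):
    K,Rm,t=cam(n); o=-Rm.T@t; d=Rm.T@np.linalg.inv(K)@np.array([uv[0],uv[1],1.]); return o+d*(z-o[2])/d[2]
def cloud(n,d):
    K,Rm,t=cam(n); v,u=np.mgrid[:400,:640]; P=np.stack([(u-K[0,2])/K[0,0]*d,(v-K[1,2])/K[1,1]*d,d],-1)
    W=(P-t)@Rm; W[d<=0]=np.nan; return W
def proj(n,X):
    K,Rm,t=cam(n); p=K@(Rm@np.array(X,float)+t); return p[:2]/p[2]
def st():
    s=r.state(); print(round(s['time_s'],2),np.round(s['tool_pos'],4),np.round(s['tool_rot'],3),np.round(s['wrist_force'],1),round(s['opening'],3),np.round(s['grip_force'],1)); return s
E
python3 - <<'E'
from h import *
for n in('scene','top'):
    p,d=grab(n,n); K,Rm,t=cam(n); print(n,K[0],-Rm.T@t,Rm[2])
    np.savez(f'{n}0.npz',p=p,d=d)
s=st(); print(R.from_quat(np.roll(s['tool_rot'],-1)).as_matrix().round(3))
E
```

```text
scene [369.62207651   0.         319.0487524 ] [0.9821323  0.49744814 0.54588115] [-0.45938552 -0.67279267 -0.57992669]
top [377.55464237   0.         318.03821191] [ 0.441145   -0.05132545  0.86405748] [ 0.18297323 -0.00541954 -0.98310296]
0.1 [0.2304 0.6072 0.2494] [-0.     0.18   0.984 -0.001] [0.6 0.6 0.9] 0.999 0.0
[[-0.935  0.355 -0.001]
 [ 0.355  0.935 -0.002]
 [-0.    -0.002 -1.   ]]
```

View pics/scene.png

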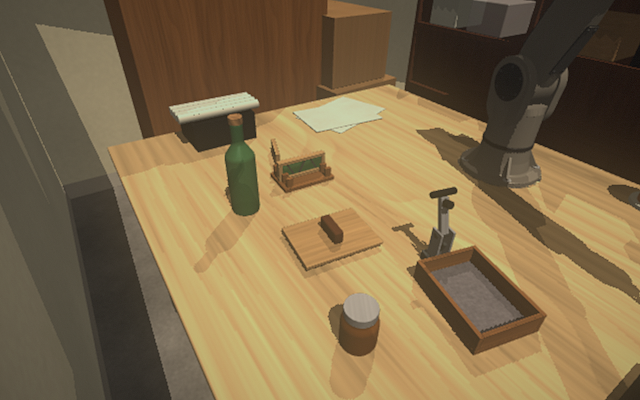

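View pics/top.png

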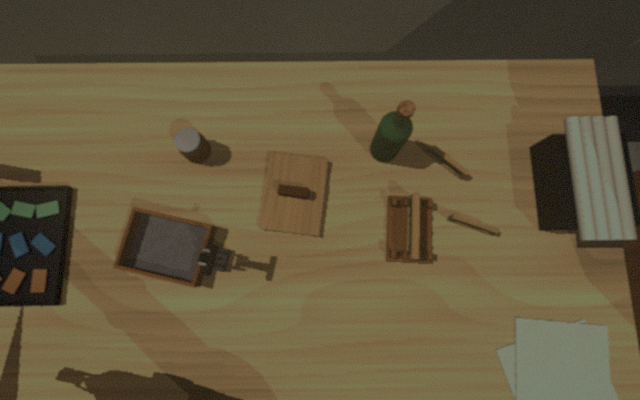

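The scene view shows the bottle (242,180), rack with green glass (302,172), lid (332,237), jar (360,325), case (480,300) and the open clamp (443,215). The top view shows the rack (410,228), lid (295,193), case (165,247), clamp (225,260), jar (192,145), bottle (390,135), a tray of coloured tiles (30,240), and knife-like tools (445,160) and (473,223).

```bash
python3 - <<'E'
from h import *
T=np.load('top0.npz');S=np.load('scene0.npz')
a=cv2.resize(T['p'][180:280,360:510],None,fx=5,fy=5,interpolation=cv2.INTER_CUBIC)
b=cv2.resize(S['p'][120:210,255:375],None,fx=6,fy=6,interpolation=cv2.INTER_CUBIC)[:500]
b=cv2.resize(S['p'][125:205,260:360],None,fx=5,fy=5,interpolation=cv2.INTER_CUBIC)
a=cv2.resize(T['p'][185:270,375:445],None,fx=4,fy=4,interpolation=cv2.INTER_CUBIC)
im=np.zeros((400,790,3),np.uint8); im[:400,:500]=b; im[:340,505:785]=a
im=np.clip(im.astype(float)*1.5,0,255).astype(np.uint8)
cv2.imwrite('pics/crop1.png',im[:,:,::-1])
W=cloud('top',T['d']); z=W[...,2]
def rect(m,name):
    n,l,s,c=cv2.connectedComponentsWithStats(m.astype(np.uint8))
    for i in range(1,n):
        if s[i,4]>40:
            P=W[l==i]; q=cv2.minAreaRect(P[:,:2].astype(np.float32)); print(name,s[i,:5],np.round(q[0],4),np.round(q[1],4),round(q[2],1),'z',np.round(np.percentile(P[:,2],[5,50,95]),3))
dep=T['d']>0
print('bench',np.nanmedian(z[300:350,100:300]))
for lo,hi in((.008,.030),(.030,.05),(.055,.08),(.08,.3)): rect(dep&(z>lo)&(z<hi),(lo,hi))
E
```

```text
bench -0.0003947703327938407
(0.008, 0.03) [188 143  24  20  92] [0.7015 0.2123] [0.0219 0.0604] 40.3 z [0.01  0.019 0.029]
(0.008, 0.03) [370 143  26  20  86] [ 0.699 -0.202] [0.0644 0.0241] 58.5 z [0.009 0.02  0.029]
(0.008, 0.03) [532 143  47  87 521] [ 0.6072 -0.5678] [0.2152 0.076 ] 21.8 z [0.01  0.019 0.029]
(0.008, 0.03) [558 146  17  52 313] [ 0.655  -0.6357] [0.1203 0.0329] 5.4 z [0.008 0.009 0.018]
(0.008, 0.03) [427 149  38  30 181] [ 0.6782 -0.3526] [0.1024 0.0076] 50.0 z [0.008 0.015 0.027]
(0.008, 0.03) [ 260  152   69   84 4268] [ 0.6108 -0.0019] [0.1365 0.1815] 82.4 z [0.016 0.018 0.021]
(0.008, 0.03) [   0  185   72  122 1133] [0.5005 0.5929] [0.2667 0.163 ] 0.5 z [0.009 0.019 0.022]
(0.008, 0.03) [ 387  195   45   69 2061] [ 0.5266 -0.2619] [0.0996 0.1502] 86.3 z [0.01  0.012 0.023]
(0.008, 0.03) [566 199  11  23 104] [ 0.5659 -0.6367] [0.0219 0.0512] 89.7 z [0.008 0.009 0.011]
(0.008, 0.03) [  0 200  60  22 568] [0.5768 0.6039] [0.0462 0.1385] 0.5 z [0.008 0.01  0.012]
(0.008, 0.03) [ 121  212   87   70 3813] [0.4927 0.285 ] [0.1593 0.1205] 76.4 z [0.008 0.011 0.01
[... 1891 characters left out ...]
.0 z [0.056 0.061 0.078]
(0.055, 0.08) [373 136  28  21 110] [ 0.6991 -0.2019] [0.0647 0.0248] 58.1 z [0.056 0.067 0.078]
(0.055, 0.08) [543 136  36  92 686] [ 0.616  -0.5637] [0.2058 0.0477] 13.0 z [0.056 0.068 0.079]
(0.055, 0.08) [411 193   9  66 546] [ 0.5284 -0.2617] [0.0167 0.1393] 86.7 z [0.062 0.067 0.069]
(0.08, 0.3) [ 375  100   41   53 1420] [ 0.7143 -0.2111] [0.0666 0.0603] 62.9 z [0.094 0.162 0.24 ]
(0.08, 0.3) [ 550  116   90  125 8166] [ 0.6213 -0.6423] [0.2606 0.1646] 0.1 z [0.088 0.111 0.115]
(0.08, 0.3) [174 127  27  26 520] [0.7172 0.2258] [0.0554 0.055 ] 17.5 z [0.083 0.085 0.087]
(0.08, 0.3) [198 245  21  31 357] [0.4623 0.1603] [0.0493 0.0553] 75.5 z [0.085 0.159 0.163]
```

View pics/crop1.png

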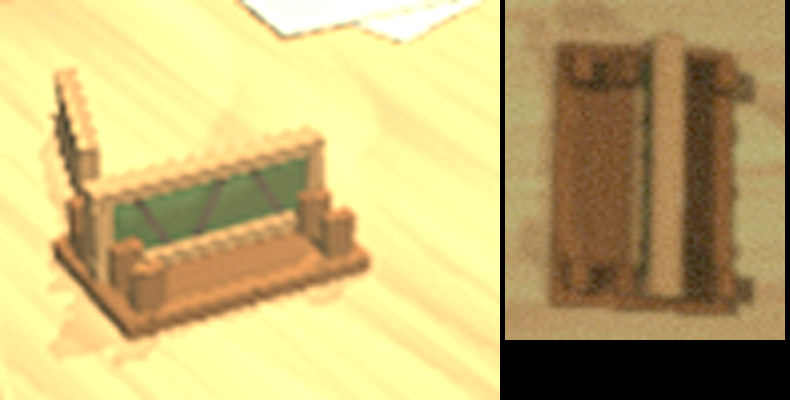

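Candidates: the green-glass panel in the rack (top px 415,228; 139 × 17 mm, top at z 67 mm), two smaller standing pieces (448,160) and (473,223; both 104 mm long, tops at 41 mm), and the flat tiles in the tray (30,240). The close crop confirms that the one in the middle slot of the rack is the largest. The other measurements fit too: case 182 × 136 mm at 44 mm height, lid top at 18 mm, grip block 70 × 22 mm.

```bash
cat >> h.py <<'E'
def yaw(s): y=R.from_quat(np.roll(s['tool_rot'],-1)).as_matrix()[:,1]; return np.degrees(np.arctan2(y[1],y[0]))
def plan(p0,y0,p1,y1,n):
    "equal steps from pose (xyz, closing-direction yaw deg) to another, in tool axes and units"
    p0,p1=np.array(p0,float),np.array(p1,float); dy=(y1-y0)/n; out=[]
    for i in range(n):
        a=np.radians(y0+i*dy); d=(p1-p0)/n; Y=np.array([np.cos(a),np.sin(a)]); X=np.array([-Y[1],Y[0]])
        out.append([round(float(v),3) for v in(d[:2]@X/.15,d[:2]@Y/.15,-d[2]/.15,-dy/180)])
    print(n,[round(float(v),4) for v in p1],out if dy else out[0])
E
python3 - <<'E'
from h import *
s=st();a=yaw(s);print(a)
p=s['tool_pos']; A=[.45,.25,.25];B=[.5284,-.2617,.25]
plan(p,a,A,a,8); plan(A,a,B,a,9); print((86.7-a)/180)
E
```

```text
0.1 [0.2304 0.6072 0.2494] [-0.     0.18   0.984 -0.001] [0.6 0.6 0.9] 0.999 0.0
69.222012788636
8 [0.45, 0.25, 0.25] [-0.277, -0.213, -0.001, -0.0]
9 [0.5284, -0.2617, 0.25] [-0.189, -0.334, -0.0, -0.0]
0.09709992895202227
```

```bash
python3 -m handwheel '[[-0.277,-0.213,0,0,-1],[-0.277,-0.213,0,0,-1],[-0.277,-0.213,0,0,-1],[-0.277,-0.213,0,0,-1],[-0.277,-0.213,0,0,-1],[-0.277,-0.213,0,0,-1],[-0.277,-0.213,0,0,-1],[-0.277,-0.213,0,0,-1]]'
python3 -m handwheel '[[-0.21,-0.376,0,0,-1],[-0.21,-0.376,0,0,-1],[-0.21,-0.376,0,0,-1],[-0.21,-0.376,0,0,-1],[-0.21,-0.376,0,0,-1],[-0.21,-0.376,0,0,-1],[-0.21,-0.376,0,0,-1],[-0.21,-0.376,0,0,-1]]'
python3 - <<'E'
from h import *
s=st();a=yaw(s);print(a)
p=s['tool_pos']; B=[.5284,-.2617,.13]
plan(p,a,B,86.7,3)
E
```

```text
time_s: 1.1
tool_pos: [0.4512, 0.2492, 0.2501]
tool_rot: [-0.0, 0.18, 0.984, -0.0]
wrist_force: [0.6, -0.2, 0.5]
opening: 0.998
grip_force: 0.0
time_s: 2.1
tool_pos: [0.5238, -0.2453, 0.25]
tool_rot: [-0.0, 0.18, 0.984, 0.0]
wrist_force: [0.7, 0.2, 0.6]
opening: 0.998
grip_force: 0.0
2.1 [ 0.5238 -0.2453  0.25  ] [-0.     0.18   0.984  0.   ] [0.7 0.2 0.6] 0.998 0.0
69.25816478620908
3 [0.5284, -0.2617, 0.13] [[-0.022, -0.03, 0.267, -0.032], [-0.019, -0.033, 0.267, -0.032], [-0.016, -0.034, 0.267, -0.032]]
```

```bash
python3 -m handwheel '[[0,0,0.267,-0.032,-1],[0,0,0.267,-0.032,-1],[0,0,0.266,-0.033,-1],[0,0,0,0,-1],[0,0,0,0,-1]]'
python3 - <<'E'
from h import *
s=st();a=yaw(s);print(a)
p,d=grab('top','top2'); W=cloud('top',d)
plan(s['tool_pos'],a,[.5284,-.2617,.045],86.7,3)
b=cv2.resize(p[170:290,340:500],None,fx=4,fy=4,interpolation=cv2.INTER_CUBIC); cv2.imwrite('pics/c2.png',np.clip(b[:,:,::-1]*1.5,0,255).astype(np.uint8))
E
```

```text
time_s: 2.72
tool_pos: [0.5246, -0.2444, 0.1316]
tool_rot: [0.001, 0.03, 1.0, -0.0]
wrist_force: [1.8, 0.5, 0.7]
opening: 0.998
grip_force: 0.0
2.73 [ 0.5246 -0.2444  0.1316] [ 0.001  0.03   1.    -0.   ] [1.8 0.5 0.7] 0.998 0.0
86.58424282402687
3 [0.5284, -0.2617, 0.045] [[-0.011, -0.038, 0.192, -0.0], [-0.011, -0.038, 0.192, -0.0], [-0.011, -0.038, 0.192, -0.0]]
```

```bash
python3 -m handwheel '[[-0.016,-0.057,0.1,0,-1],[-0.016,-0.057,0.1,0,-1],[0,0,0.19,0,-1],[0,0,0.187,0,-1],[0,0,0,0,-1]]'
python3 - <<'E'
from h import *
s=st();print(yaw(s))
E
```

```text
time_s: 3.4
tool_pos: [0.5255, -0.2609, 0.0411]
tool_rot: [-0.003, 0.029, 1.0, 0.001]
wrist_force: [-0.6, -0.2, -0.2]
opening: 1.0
grip_force: 0.0
3.4 [ 0.5255 -0.2609  0.0411] [-0.003  0.029  1.     0.001] [-0.6 -0.2 -0.2] 1.0 0.0
86.62734347459288
```

```bash
python3 -m handwheel '[[0,0,0,0,-0.5],[0,0,0,0,0],[0,0,0,0,0.5],[0,0,0,0,0.8],[0,0,0,0,0.8]]' 30
```

```text
time_s: 4.03
tool_pos: [0.5281, -0.2612, 0.0444]
tool_rot: [0.001, 0.029, 1.0, 0.0]
wrist_force: [-0.4, 0.4, 4.0]
opening: 0.184
grip_force: 32.7
```

```bash
python3 -m handwheel '[[0,0,-0.1,0,0.8],[0,0,-0.2,0,0.8],[0,0,-0.25,0,0.8],[0,0,0,0,0.8]]' 35
python3 - <<'E'
from h import *
s=st();a=yaw(s);plan(s['tool_pos'],a,[.44,-.11,.12],166.2,8)
E
```

```text
time_s: 4.53
tool_pos: [0.5294, -0.2625, 0.1296]
tool_rot: [0.003, 0.029, 1.0, -0.001]
wrist_force: [-0.5, 0.1, -1.5]
opening: 0.185
grip_force: 34.4
4.53 [ 0.5294 -0.2625  0.1296] [ 0.003  0.029  1.    -0.001] [-0.5  0.1 -1.5] 0.185 34.4
8 [0.44, -0.11, 0.12] [[0.082, 0.123, 0.008, -0.055], [0.059, 0.135, 0.008, -0.055], [0.035, 0.143, 0.008, -0.055], [0.01, 0.147, 0.008, -0.055], [-0.015, 0.147, 0.008, -0.055], [-0.041, 0.142, 0.008, -0.055], [-0.064, 0.133, 0.008, -0.055], [-0.086, 0.119, 0.008, -0.055]]
```

```bash
python3 -m handwheel '[[0.08,0.123,0,-0.055,0.8],[0.06,0.135,0,-0.055,0.8],[0.035,0.143,0,-0.055,0.8],[0.01,0.147,0,-0.055,0.8],[-0.015,0.147,0.01,-0.055,0.8],[-0.04,0.142,0.01,-0.055,0.8],[-0.064,0.133,0.02,-0.055,0.8],[-0.086,0.119,0.02,-0.055,0.8]]'
python3 -m handwheel '[[0,0,0.1,0,0.8],[0,0,0,0,0.8],[0,0,0,0,0.8]]'
python3 - <<'E'
from h import *
s=st();a=yaw(s);print(a)
p,d=grab('scene','s3'); W=cloud('scene',d)
b=cv2.resize(p[90:240,260:500],None,fx=3.3,fy=3.3,interpolation=cv2.INTER_CUBIC)
cv2.imwrite('pics/c3.png',np.clip(b[:,:,::-1]*1.4,0,255).astype(np.uint8))
E
```

```text
time_s: 5.52
tool_pos: [0.4401, -0.1144, 0.115]
tool_rot: [-0.003, -0.588, 0.809, 0.004]
wrist_force: [-0.1, -1.0, -2.5]
opening: 0.182
grip_force: 34.4
time_s: 5.9
tool_pos: [0.4418, -0.1172, 0.1006]
tool_rot: [-0.003, -0.585, 0.811, 0.003]
wrist_force: [0.1, 0.3, -1.7]
opening: 0.182
grip_force: 34.3
5.9 [ 0.4418 -0.1172  0.1006] [-0.003 -0.585  0.811  0.003] [ 0.1  0.3 -1.7] 0.182 34.3
161.59301340578918
```

View pics/c3.png

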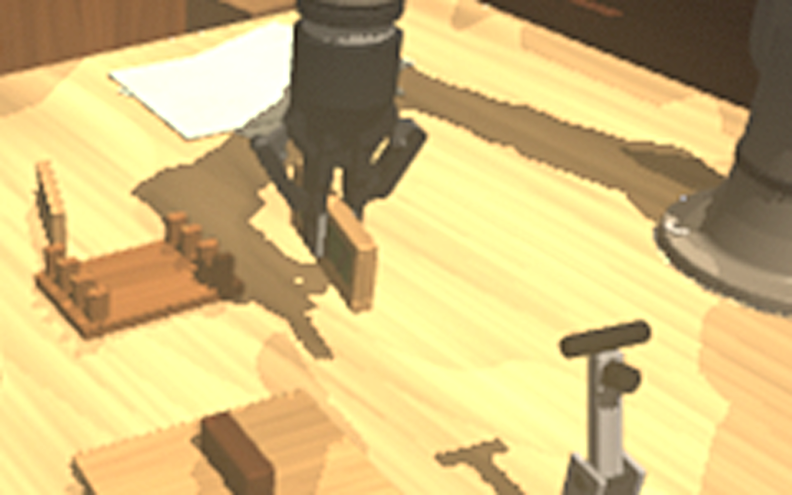

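The panel is held upright and level at about (348,255) in the crop, clear of the rack. I'll lower it onto the bench.

```bash
python3 -m handwheel '[[0,0,0.15,-0.026,0.8],[0,0,0.15,0,0.8],[0,0,0.09,0,0.8],[0,0,0,0,0.8],[0,0,0,0,0.8]]'
python3 -m handwheel '[[0,0,0.02,0,0.8],[0,0,0.02,0,0.8],[0,0,0.01,0,0.8],[0,0,0,0,0.8]]'
```

```text
time_s: 6.58
tool_pos: [0.4422, -0.116, 0.0432]
tool_rot: [-0.002, -0.619, 0.786, 0.002]
wrist_force: [0.3, 0.5, -2.2]
opening: 0.183
grip_force: 34.3
time_s: 7.08
tool_pos: [0.4412, -0.116, 0.035]
tool_rot: [-0.002, -0.618, 0.786, 0.003]
wrist_force: [-0.1, -0.2, -2.4]
opening: 0.185
grip_force: 34.3
```

```bash
python3 -m handwheel '[[0,0,0.01,0,0.8],[0,0,0,0,0.8],[0,0,0,0,0.8]]'
python3 -m handwheel '[[0,0,0.008,0,0.8],[0,0,0,0,0.8],[0,0,0,0,0.8]]'
```

```text
time_s: 7.45
tool_pos: [0.4414, -0.116, 0.0336]
tool_rot: [-0.002, -0.618, 0.786, 0.003]
wrist_force: [0.7, 0.5, -2.0]
opening: 0.18
grip_force: 34.3
time_s: 7.82
tool_pos: [0.4414, -0.116, 0.0324]
tool_rot: [-0.002, -0.618, 0.786, 0.003]
wrist_force: [0.3, 0.7, -0.7]
opening: 0.183
grip_force: 34.5
```

```bash
python3 -m handwheel '[[0,0,-0.07,0,0.8],[0,-0.17,0,0,0.8],[0,0,0,0,0.8],[0,0,0.05,0,0.8],[0,0,0.02,0,0.8],[0,0,0,0,0.8],[0,0,0.003,0,0.8],[0,0,0,0,0.8]]'
python3 -m handwheel '[[0,0,0,0,0.7],[0,0,0,0,0.6],[0,0,0,0,0.5],[0,0,0,0,0.36],[0,0,0,0,0.36]]'
```

```text
time_s: 8.82
tool_pos: [0.4646, -0.1218, 0.0324]
tool_rot: [-0.003, -0.618, 0.786, 0.004]
wrist_force: [-3.8, 0.4, 10.7]
opening: 0.18
grip_force: 36.3
time_s: 9.45
tool_pos: [0.4661, -0.122, 0.0316]
tool_rot: [-0.002, -0.618, 0.786, 0.003]
wrist_force: [0.0, -0.5, 0.8]
opening: 0.32
grip_force: 0.0
```

```bash
python3 -m handwheel '[[0,0,-0.1,0,0.36],[0,0,-0.09,0,0.36],[0,0,0,0,0.36],[0,0.03,0,0,0.36],[0,0.03,0,0,0.36],[0,0.03,0,0,0.36],[0,0.03,0,0,0.36],[0,0,0,0,0.36]]'
python3 - <<'E'
from h import *
s=st();print(yaw(s))
p,d=grab('scene','s4')
b=cv2.resize(p[110:230,310:470],None,fx=4,fy=4,interpolation=cv2.INTER_CUBIC)
cv2.imwrite('pics/c4.png',np.clip(b[:,:,::-1]*1.4,0,255).astype(np.uint8))
E
```

```text
time_s: 10.45
tool_pos: [0.448, -0.1177, 0.0602]
tool_rot: [-0.002, -0.618, 0.786, 0.003]
wrist_force: [-0.9, 0.1, 0.4]
opening: 0.32
grip_force: 0.0
10.45 [ 0.448  -0.1177  0.0602] [-0.002 -0.618  0.786  0.003] [-0.9  0.1  0.4] 0.32 0.0
166.41136616527902
```

View pics/c4.png

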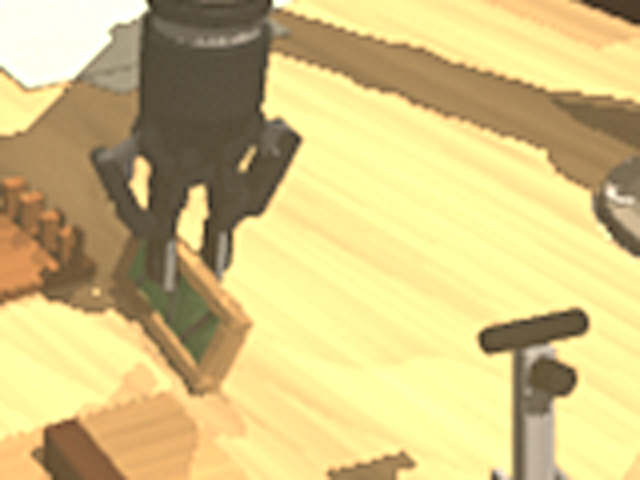

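The panel is leaning on the finger nearer the robot (crop about 220,265), with its lower edge on the bench at (200,385). Next I'll move the other finger in behind it.

```bash
python3 -m handwheel '[[0,0,0.05,0,0.36],[0,0,0,0,0.25],[0,-0.015,0,0,0.14],[0,-0.016,0,0,0.03],[0,-0.016,0,0,-0.08],[0,-0.016,0,0,-0.08],[0,0,0,0,-0.08]]'
python3 - <<'E'
from h import *
p,d=grab('scene','s5')
b=cv2.resize(p[110:230,310:470],None,fx=4,fy=4,interpolation=cv2.INTER_CUBIC)
cv2.imwrite('pics/c5.png',np.clip(b[:,:,::-1]*1.4,0,255).astype(np.uint8))
E
```

```text
time_s: 11.38
tool_pos: [0.4583, -0.1201, 0.0529]
tool_rot: [-0.002, -0.618, 0.786, 0.003]
wrist_force: [-0.4, 0.7, 0.3]
opening: 0.538
grip_force: 0.1
```

View pics/c5.png

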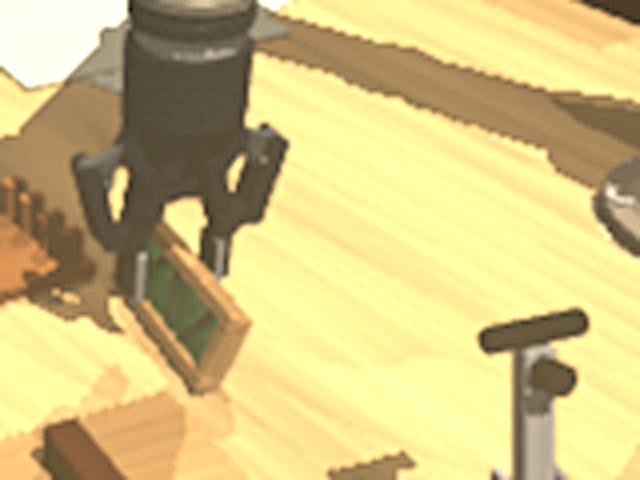

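```bash
python3 -m handwheel '[[0,0,0.07,0,-0.08],[0,0.02,0,0,-0.08],[0,0.02,0.03,0,-0.08],[0,0,0.06,0,-0.08],[0,0,0,0,-0.08],[0,0,0,0,-0.08]]'
python3 - <<'E'
from h import *
p,d=grab('scene','s6')
b=cv2.resize(p[110:230,310:470],None,fx=4,fy=4,interpolation=cv2.INTER_CUBIC)
cv2.imwrite('pics/c6.png',np.clip(b[:,:,::-1]*1.4,0,255).astype(np.uint8))
E
```

```text
time_s: 12.18
tool_pos: [0.4521, -0.1185, 0.0288]
tool_rot: [-0.002, -0.618, 0.786, 0.003]
wrist_force: [0.5, -0.1, 0.0]
opening: 0.541
grip_force: 0.1
```

View pics/c6.png

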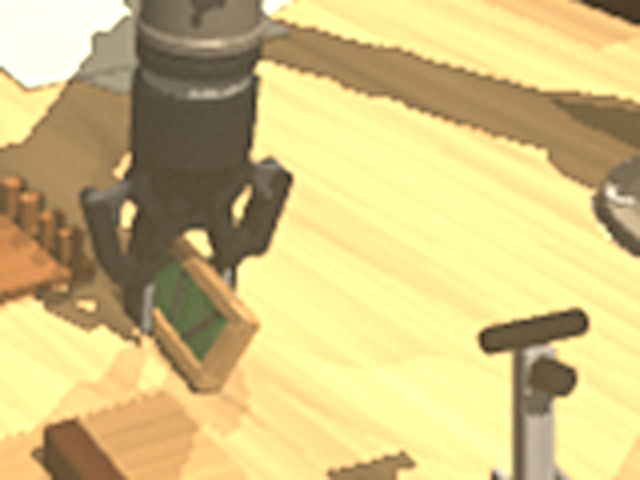

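```bash
python3 -m handwheel '[[0,0,0.03,0,-0.08],[0,0.003,0.02,0,-0.11],[0,0.006,0,0,-0.15],[0,0.006,0,0,-0.19],[0,0.006,0,0,-0.23],[0,0.005,0,0,-0.26],[0,0,0,0,-0.26],[0,0,0,0,-0.26]]'
python3 - <<'E'
from h import *
p,d=grab('scene','s7')
b=cv2.resize(p[130:220,330:430],None,fx=4,fy=4,interpolation=cv2.INTER_CUBIC)
cv2.imwrite('pics/c7.png',np.clip(b[:,:,::-1]*1.4,0,255).astype(np.uint8))
E
```

```text
time_s: 13.22
tool_pos: [0.448, -0.1176, 0.0214]
tool_rot: [-0.002, -0.618, 0.786, 0.003]
wrist_force: [-1.0, 0.1, 0.1]
opening: 0.626
grip_force: 0.3
```

View pics/c7.png

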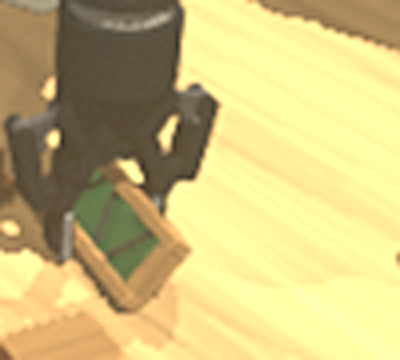

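```bash
python3 -m handwheel '[[0,0.004,0.01,0,-0.29],[0,0.004,0,0,-0.32],[0,0.003,0,0,-0.34],[0,0.003,0,0,-0.36],[0,0.003,0,0,-0.38],[0,0.003,0,0,-0.4],[0,0.003,0,0,-0.42],[0,0.003,0,0,-0.44]]'
python3 -m handwheel '[[0,0,0,0,-0.5],[0,0,0,0,-0.6],[0,0,0,0,-0.8],[0,0,0,0,-1],[0,0,0,0,-1]]'
python3 - <<'E'
from h import *
p,d=grab('scene'); W=cloud('scene',d)
g=(W[...,0]>.36)&(W[...,0]<.52)&(W[...,1]>-.2)&(W[...,1]<-.03)&(W[...,2]>.006)
P=W[g]; print(len(P),np.round(np.percentile(P[:,2],[5,25,50,75,90]),4))
Q=P[P[:,2]<.022]; q=cv2.minAreaRect(Q[:,:2].astype(np.float32)); print(np.round(q[0],4),np.round(q[1],4),q[2],Q[:,2].max())
m=g&(p[...,1]>p[...,0]*1.15); Q=W[m]; print(m.sum(),Q.mean(0),np.percentile(Q[:,2],[10,50,90]))
E
```

```text
time_s: 14.28
tool_pos: [0.4442, -0.1167, 0.0199]
tool_rot: [-0.002, -0.618, 0.786, 0.003]
wrist_force: [-0.5, 0.9, -0.3]
opening: 0.719
grip_force: 0.2
time_s: 14.9
tool_pos: [0.4446, -0.1167, 0.02]
tool_rot: [-0.002, -0.618, 0.786, 0.003]
wrist_force: [0.1, -0.9, 0.5]
opening: 1.002
grip_force: 0.1
8412 [0.0146 0.1423 0.3005 0.3761 0.4183]
[ 0.4485 -0.1003] [0.1732 0.1091] 73.79640197753906 0.021964715993966308
200 [ 0.42628126 -0.11616377  0.01171305] [0.01055967 0.01164711 0.01302681]
```

```bash
python3 -m handwheel '[[0,0,-0.15,0,-1],[0,0,-0.3,0,-1],[0,0,-0.3,0,-1],[0,0,0,0,-1]]'
python3 - <<'E'
from h import *
st()
for n in('scene','top'):
    p,d=grab(n,'r_'+n); W=cloud(n,d)
    g=(W[...,0]>.36)&(W[...,0]<.505)&(W[...,1]>-.205)&(W[...,1]<-.03)&(W[...,2]>.007)&(W[...,2]<.03)
    g=cv2.morphologyEx(g.astype(np.uint8),cv2.MORPH_OPEN,np.ones((2,2)))>0
    Q=W[g]; print(n,len(Q))
    if len(Q)<30: continue
    q=cv2.minAreaRect(Q[:,:2].astype(np.float32)); print(np.round(q[0],4),np.round(q[1],4),round(q[2],1),np.percentile(Q[:,2],[5,50,95]).round(4))
    T=Q[Q[:,2]>.0135]; print(len(T),np.linalg.lstsq(np.c_[T[:,:2],np.ones(len(T))],T[:,2],rcond=None)[0].round(3))
E
```

```text
time_s: 15.45
tool_pos: [0.448, -0.1177, 0.1358]
tool_rot: [0.001, -0.618, 0.786, -0.0]
wrist_force: [-0.8, 0.2, -0.1]
opening: 1.002
grip_force: 0.0
15.45 [ 0.448  -0.1177  0.1358] [ 0.001 -0.618  0.786 -0.   ] [-0.8  0.2 -0.1] 1.002 0.0
scene 735
[ 0.4273 -0.1212] [0.1676 0.0918] 89.7 [nan nan nan]
339 [-0.004  0.002  0.018]
top 544
[ 0.4345 -0.0789] [0.0536 0.0539] 69.1 [nan nan nan]
253 [-0.106 -0.92   0.035]
```

```bash
python3 - <<'E'
from h import *
n='scene'; p,d=grab(n); W=cloud(n,d)
g=(W[...,0]>.36)&(W[...,0]<.505)&(W[...,1]>-.205)&(W[...,1]<-.03)&(W[...,2]>.0095)&(W[...,2]<.021)
c,l,s,_=cv2.connectedComponentsWithStats(g.astype(np.uint8)); i=1+np.argmax(s[1:,4]); print(s[1:,4])
Q=W[l==i]; q=cv2.minAreaRect(Q[:,:2].astype(np.float32)); print(np.round(q[0],4),np.round(q[1],4),round(q[2],1),np.percentile(Q[:,2],[5,50,95]).round(4))
s=st(); a=yaw(s); y=np.radians(a); print(a,'offset along tool y/x mm',(np.array(q[0])-s['tool_pos'][:2])@np.array([[np.cos(y),-np.sin(y)],[np.sin(y),np.cos(y)]])*1000)
E
```

```text
[693   6   2   1   1]
[ 0.43   -0.1105] [0.1426 0.0567] 76.2 [0.0104 0.0135 0.0177]
15.6 [ 0.4444 -0.1171  0.1318] [-0.002 -0.618  0.786  0.003] [ 0.4  0.3 -0.5] 0.996 0.0
166.38755443671465 offset along tool y/x mm [15.54830111 -3.03601766]
```

```bash
python3 -m handwheel '[[-0.02,0.104,0,0,-1],[0,0,0.3,0,-1],[0,0,0.3,0,-1],[0,0,0.132,0,-1],[0,0,0,0,-1],[0,0,0,0,-0.6],[0,0,0,0,-0.3],[0,0,0,0,0]]' 40
python3 -m handwheel '[[0,0,0,0,0],[0,0,0,0,0]]'
```

```text
time_s: 16.6
tool_pos: [0.4305, -0.1103, 0.024]
tool_rot: [-0.001, -0.618, 0.786, 0.002]
wrist_force: [-1.8, 0.5, 6.3]
opening: 0.628
grip_force: 42.1
time_s: 16.85
tool_pos: [0.4305, -0.1103, 0.024]
tool_rot: [-0.001, -0.618, 0.786, 0.002]
wrist_force: [-1.0, 0.8, 4.6]
opening: 0.63
grip_force: 42.1
```

```bash
python3 -m handwheel '[[0,0,-0.1,0,0],[0,0,-0.3,0,0],[0,0,-0.4,0,0],[0,0,-0.4,0,0],[0,0,-0.13,0,0],[0,0,0,0,0]]'
python3 - <<'E'
from h import *
s=st();a=yaw(s);print(a);plan(s['tool_pos'],a,[.4913,.2791,.22],a,7)
E
```

```text
time_s: 17.6
tool_pos: [0.4325, -0.1115, 0.2103]
tool_rot: [0.0, -0.618, 0.786, 0.002]
wrist_force: [0.4, -0.4, -2.0]
opening: 0.626
grip_force: 43.4
17.6 [ 0.4325 -0.1115  0.2103] [ 0.    -0.618  0.786  0.002] [ 0.4 -0.4 -2. ] 0.626 43.4
166.30907096883973
7 [0.4913, 0.2791, 0.22] [-0.375, 0.034, -0.009, -0.0]
```

```bash
python3 -m handwheel '[[-0.2,0.02,-0.07,0,0],[-0.375,0.034,0,0,0],[-0.375,0.034,0,0,0],[-0.375,0.034,0,0,0],[-0.375,0.034,0,0,0],[-0.375,0.034,0,0,0],[-0.375,0.034,0,0,0],[-0.175,0.014,0,0,0]]'
python3 -m handwheel '[[0,0,0,0,0],[0,0,0,0,0]]'
python3 - <<'E'
from h import *
s=st();a=yaw(s);print(a);plan(s['tool_pos'],a,[.4913,.2791,.06],a,4)
p,d=grab('scene','case'); W=cloud('scene',d)
b=cv2.resize(p[170:370,370:570],None,fx=3,fy=3,interpolation=cv2.INTER_CUBIC); cv2.imwrite('pics/c9.png',np.clip(b[:,:,::-1]*1.4,0,255).astype(np.uint8))
E
```

```text
time_s: 18.6
tool_pos: [0.4879, 0.284, 0.219]
tool_rot: [-0.002, -0.62, 0.784, 0.005]
wrist_force: [0.8, -0.8, -1.5]
opening: 0.631
grip_force: 43.4
time_s: 18.85
tool_pos: [0.4892, 0.2789, 0.2193]
tool_rot: [-0.002, -0.618, 0.786, 0.003]
wrist_force: [0.2, -0.1, -2.5]
opening: 0.625
grip_force: 43.4
18.85 [0.4892 0.2789 0.2193] [-0.002 -0.618  0.786  0.003] [ 0.2 -0.1 -2.5] 0.625 43.4
166.3883005163413
4 [0.4913, 0.2791, 0.06] [-0.001, -0.003, 0.265, -0.0]
```

View pics/c9.png

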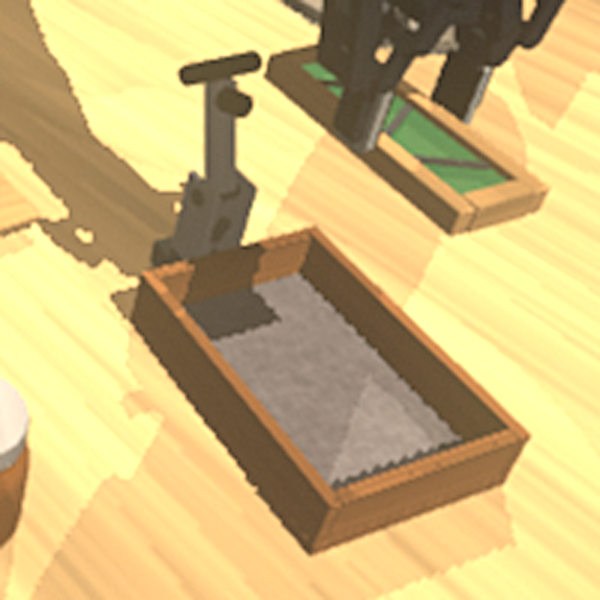

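The panel is held level across its long sides at (410,130), above the case, and runs parallel to it. I'll lower it in.

```bash
python3 -m handwheel '[[0,-0.014,0.3,0,0],[0,0,0.35,0,0],[0,0,0.3,0,0],[0,0,0.18,0,0],[0,0,0,0,0],[0,0,0,0,0]]'
python3 -m handwheel '[[0,0,0.03,0,0],[0,0,0.03,0,0],[0,0,0,0,0],[0,0,0,0,0]]'
```

```text
time_s: 19.65
tool_pos: [0.4919, 0.2803, 0.0523]
tool_rot: [0.0, -0.618, 0.786, 0.003]
wrist_force: [0.6, 0.1, -1.7]
opening: 0.63
grip_force: 43.4
time_s: 20.15
tool_pos: [0.4909, 0.2807, 0.0423]
tool_rot: [-0.0, -0.618, 0.786, 0.004]
wrist_force: [1.3, -0.5, -1.8]
opening: 0.629
grip_force: 43.4
```

```bash
python3 -m handwheel '[[0,0,0.03,0,0],[0,0,0,0,0],[0,0,0.012,0,0],[0,0,0,0,0],[0,0,0,0,0]]'
```

```text
time_s: 20.78
tool_pos: [0.4909, 0.2807, 0.0359]
tool_rot: [-0.0, -0.618, 0.786, 0.004]
wrist_force: [-0.1, 0.9, -2.4]
opening: 0.626
grip_force: 43.4
```

```bash
python3 -m handwheel '[[0,0,0.01,0,0],[0,0,0,0,0],[0,0,0.005,0,0],[0,0,0,0,0],[0,0,0,0,0]]'
```

```text
time_s: 21.4
tool_pos: [0.4909, 0.2807, 0.0341]
tool_rot: [-0.001, -0.618, 0.786, 0.003]
wrist_force: [-1.9, -0.9, 5.3]
opening: 0.629
grip_force: 44.2
```

```bash
python3 -m handwheel '[[0,0,0,0,-0.3],[0,0,0,0,-0.4],[0,0,0,0,-0.5],[0,0,-0.1,0,-0.5],[0,0,-0.3,0,-0.5],[0,0,-0.4,0,-0.5],[0,0,-0.4,0,-0.5],[0,0,0,0,-0.5]]'
python3 - <<'E'
from h import *
s=st();a=yaw(s);print(a);plan(s['tool_pos'],a,[.6104,-.002,.21],172.5,6)
for n in('scene','top'):
    p,d=grab(n,'ins_'+n); W=cloud(n,d)
    c=np.array([.4913,.2791]);t=np.radians(-13.8);L=(W[...,:2]-c)@np.array([[np.cos(t),-np.sin(t)],[np.sin(t),np.cos(t)]])
    g=(abs(L[...,0])<.052)&(abs(L[...,1])<.077)&(W[...,2]>.0165)&(W[...,2]<.032)
    Q=W[g]; q=cv2.minAreaRect(Q[:,:2].astype(np.float32)); print(n,len(Q),np.round(q[0],4),np.round(q[1],4),round(q[2],1),np.percentile(Q[:,2],[5,50,95]).round(4))
    g=(abs(W[...,0]-.6104)<.06)&(abs(W[...,1]+.002)<.06)&(W[...,2]>.035)&(W[...,2]<.053);Q=W[g]
    if len(Q)>20: q=cv2.minAreaRect(Q[:,:2].astype(np.float32)); print('block',n,len(Q),np.round(q[0],4),np.round(q[1],4),round(q[2],1))
E
```

```text
time_s: 22.4
tool_pos: [0.494, 0.2826, 0.2197]
tool_rot: [0.005, -0.618, 0.786, 0.003]
wrist_force: [0.6, -0.5, -0.6]
opening: 0.752
grip_force: 0.0
22.4 [0.494  0.2826 0.2197] [ 0.005 -0.618  0.786  0.003] [ 0.6 -0.5 -0.6] 0.752 0.0
166.3965719447726
6 [0.6104, -0.002, 0.21] [[0.277, -0.2, 0.011, -0.006], [0.28, -0.195, 0.011, -0.006], [0.284, -0.19, 0.011, -0.006], [0.287, -0.185, 0.011, -0.006], [0.29, -0.18, 0.011, -0.006], [0.294, -0.175, 0.011, -0.006]]
scene 2129 [0.4922 0.2752] [0.1485 0.0641] 78.4 [0.0195 0.0235 0.0279]
block scene 302 [0.6106 0.0035] [0.0702 0.0224] 82.1
top 1604 [0.4907 0.2745] [0.1411 0.0549] 76.3 [0.019  0.0231 0.0276]
block top 326 [ 0.6102 -0.0021] [0.0699 0.0219] 82.4
```

```bash
python3 -m handwheel '[[0.277,-0.2,0,-0.006,-0.5],[0.28,-0.195,0,-0.006,-0.5],[0.284,-0.19,0,-0.006,-0.5],[0.287,-0.185,0,-0.006,-0.5],[0.29,-0.18,0,-0.006,-0.5],[0.294,-0.175,0,-0.004,-0.5],[0,0,0.3,0,-0.5],[0,0,0,0,-0.5]]'
python3 - <<'E'
from h import *
for n,f in(('top','top0'),('scene','scene0')):
    p,d=np.load(f+'.npz')['p'],np.load(f+'.npz')['d']; W=cloud(n,d)
    for lo,hi in((.0145,.0225),(.042,.054)):
        g=(abs(W[...,0]-.61)<.13)&(abs(W[...,1])<.11)&(W[...,2]>lo)&(W[...,2]<hi)
        c,l,s,_=cv2.connectedComponentsWithStats(g.astype(np.uint8)); i=1+np.argmax(s[1:,4]); Q=W[l==i]
        q=cv2.minAreaRect(Q[:,:2].astype(np.float32)); print(n,len(Q),np.round(q[0],4),np.round(q[1],4),round(q[2],1))
s=st();a=yaw(s);print(a);plan(s['tool_pos'],a,[.6104,-.001,.042],172.5,3)
E
```

```text
time_s: 23.5
tool_pos: [0.605, -0.0055, 0.1618]
tool_rot: [-0.004, -0.659, 0.752, 0.007]
wrist_force: [-0.9, 0.1, 0.4]
opening: 0.755
grip_force: 0.0
top 4198 [ 0.6108 -0.0021] [0.1361 0.1814] 82.4
top 307 [ 0.6104 -0.002 ] [0.0702 0.0227] 82.7
scene 3054 [0.61   0.0026] [0.139  0.1829] 82.0
scene 242 [0.6108 0.0041] [0.0688 0.0223] 83.4
23.5 [ 0.605  -0.0055  0.1618] [-0.004 -0.659  0.752  0.007] [-0.9  0.1  0.4] 0.755 0.0
172.49195327134103
3 [0.6104, -0.001, 0.042] [[-0.011, -0.011, 0.266, -0.0], [-0.011, -0.011, 0.266, -0.0], [-0.011, -0.011, 0.266, -0.0]]
```

```bash
python3 -m handwheel '[[-0.02,-0.02,0.2,0,-0.5],[-0.013,-0.013,0.3,0,-0.5],[0,0,0.2,0,-0.5],[0,0,0.09,0,-0.5],[0,0,0,0,-0.5],[0,0,0,0,-0.5]]'
python3 - <<'E'
from h import *
s=st();print(yaw(s))
for n,f in(('top','top0'),('scene','scene0')):
    p,d=np.load(f+'.npz')['p'],np.load(f+'.npz')['d']; W=cloud(n,d)
    g=(abs(W[...,0]-.49)<.13)&(abs(W[...,1]-.28)<.115)&(W[...,2]>.041)&(W[...,2]<.049)
    c,l,s,_=cv2.connectedComponentsWithStats(g.astype(np.uint8)); 
    for i in range(1,c):
        if s[i,4]>60:
            Q=W[l==i]; q=cv2.minAreaRect(Q[:,:2].astype(np.float32)); print(n,len(Q),np.round(q[0],4),np.round(q[1],4),round(q[2],1))
E
```

```text
time_s: 24.25
tool_pos: [0.6147, 0.0012, 0.0497]
tool_rot: [0.001, -0.66, 0.752, 0.003]
wrist_force: [-0.5, -0.0, -0.1]
opening: 0.747
grip_force: 0.0
24.25 [0.6147 0.0012 0.0497] [ 0.001 -0.66   0.752  0.003] [-0.5 -0.  -0.1] 0.747 0.0
172.52945803702627
top 1057 [0.4913 0.2791] [0.182  0.1362] 76.2
scene 1686 [0.488  0.2708] [0.2092 0.1386] 76.0
```

```bash
python3 -m handwheel '[[0.014,0.027,0.05,0,-0.5],[0,0,0,0,-0.3],[0,0,0,0,0],[0,0,0,0,0.3],[0,0,0,0,0.6],[0,0,0,0,0.8],[0,0,0,0,0.8]]' 60
```

```text
time_s: 25.12
tool_pos: [0.6098, -0.0009, 0.0409]
tool_rot: [0.0, -0.659, 0.752, 0.003]
wrist_force: [-0.2, 0.5, 2.5]
opening: 0.25
grip_force: 60.3
```

```bash
python3 -m handwheel '[[0,0,-0.08,0,0.8],[0,0,-0.2,0,0.8],[0,0,-0.35,0,0.8],[0,0,-0.35,0,0.8],[0,0,-0.35,0,0.8],[0,0,-0.1,0,0.8],[0,0,0,0,0.8]]'
python3 - <<'E'
from h import *
s=st();a=yaw(s);print(a,np.round(s['qpos'],2));plan(s['tool_pos'],a,[.4913,.2791,.25],256.2,8)
E
```

```text
time_s: 26.0
tool_pos: [0.6101, -0.002, 0.2548]
tool_rot: [-0.001, -0.659, 0.752, 0.003]
wrist_force: [-0.7, -0.1, -3.4]
opening: 0.245
grip_force: 59.8
26.0 [ 0.6101 -0.002   0.2548] [-0.001 -0.659  0.752  0.003] [-0.7 -0.1 -3.4] 0.245 59.8
172.51221424096045 [ 0.68  0.49 -1.03  1.61  0.43  1.3   2.59]
8 [0.4913, 0.2791, 0.25] [[-0.219, 0.129, 0.004, -0.058], [-0.239, 0.087, 0.004, -0.058], [-0.251, 0.042, 0.004, -0.058], [-0.254, -0.004, 0.004, -0.058], [-0.249, -0.05, 0.004, -0.058], [-0.236, -0.095, 0.004, -0.058], [-0.215, -0.136, 0.004, -0.058], [-0.186, -0.173, 0.004, -0.058]]
```

```bash
python3 - <<'E'
from h import *
s=st();a=yaw(s);plan(s['tool_pos'],a,[.4913,.2791,.25],76.2,10)
E
```

```text
26.0 [ 0.6101 -0.002   0.2548] [-0.001 -0.659  0.752  0.003] [-0.7 -0.1 -3.4] 0.245 59.8
10 [0.4913, 0.2791, 0.25] [[-0.175, 0.103, 0.003, 0.054], [-0.156, 0.131, 0.003, 0.054], [-0.132, 0.155, 0.003, 0.054], [-0.104, 0.175, 0.003, 0.054], [-0.073, 0.19, 0.003, 0.054], [-0.04, 0.199, 0.003, 0.054], [-0.006, 0.203, 0.003, 0.054], [0.028, 0.202, 0.003, 0.054], [0.061, 0.194, 0.003, 0.054], [0.093, 0.181, 0.003, 0.054]]
```

```bash
python3 -m handwheel '[[-0.175,0.103,0,0.054,0.8],[-0.156,0.131,0,0.054,0.8],[-0.132,0.155,0,0.054,0.8],[-0.104,0.175,0,0.054,0.8],[-0.073,0.19,0,0.054,0.8]]'
python3 -m handwheel '[[-0.04,0.199,0,0.054,0.8],[-0.006,0.203,0,0.054,0.8],[0.028,0.202,0,0.054,0.8],[0.061,0.194,0,0.054,0.8],[0.093,0.181,0,0.054,0.8],[0,0,0,0,0.8],[0,0,0,0,0.8]]'
python3 - <<'E'
from h import *
s=st();a=yaw(s);print(a,np.round(s['qpos'],2));plan(s['tool_pos'],a,[.4913,.2791,.12],76.2,4)
E
```

```text
time_s: 26.62
tool_pos: [0.5493, 0.1386, 0.2528]
tool_rot: [-0.005, -0.289, 0.957, 0.003]
wrist_force: [-0.5, 0.2, -3.4]
opening: 0.246
grip_force: 59.6
time_s: 27.5
tool_pos: [0.4928, 0.2783, 0.2548]
tool_rot: [-0.004, 0.128, 0.992, 0.001]
wrist_force: [0.5, -0.5, -3.3]
opening: 0.25
grip_force: 59.6
27.5 [0.4928 0.2783 0.2548] [-0.004  0.128  0.992  0.001] [ 0.5 -0.5 -3.3] 0.25 59.6
75.34399349487293 [ 0.05  0.33 -0.79  1.71  0.24  1.21  0.51]
4 [0.4913, 0.2791, 0.12] [[0.003, 0.001, 0.225, -0.001], [0.003, 0.001, 0.225, -0.001], [0.003, 0.001, 0.225, -0.001], [0.003, 0.001, 0.225, -0.001]]
```

```bash
python3 -m handwheel '[[0.005,0.003,0.25,-0.005,0.8],[0.004,0,0.3,0,0.8],[0,0,0.25,0,0.8],[0,0,0.15,0,0.8],[0,0,0,0,0.8],[0,0,0,0,0.8]]'
python3 - <<'E'
from h import *
s=st();a=yaw(s);print(a); zp=s['tool_pos'][2]-.031+.008; print('plate top',zp)
t=np.radians(-13.8);M=np.array([[np.cos(t),-np.sin(t)],[np.sin(t),np.cos(t)]])
for n in('top','scene'):
    p,d=grab(n,'lid_'+n); W=cloud(n,d); L=(W[...,:2]-np.array([.4913,.2791]))@M
    for nm,lo,hi in(('lid',zp-.006,zp+.006),('block',zp+.018,zp+.034),('rim',.039,.049)):
        g=(abs(L[...,0])<.09)&(abs(L[...,1])<.105)&(W[...,2]>lo)&(W[...,2]<hi)
        if g.sum()<30: continue
        c,l,q,_=cv2.connectedComponentsWithStats(g.astype(np.uint8)); i=1+np.argmax(q[1:,4]); Q=W[l==i]; LL=L[l==i]
        r_=cv2.minAreaRect(LL.astype(np.float32)); print(n,nm,len(Q),'case-frame c mm',np.round(np.array(r_[0])*1e3,1),np.round(np.array(r_[1])*1e3,1),round(r_[2],1),'ext',np.round(np.percentile(LL,[.5,99.5],axis=0)*1e3,1).tolist(),'z',np.round(np.median(Q[:,2]),4))
E
```

```text
time_s: 28.25
tool_pos: [0.4923, 0.281, 0.1151]
tool_rot: [-0.003, 0.121, 0.993, 0.002]
wrist_force: [0.4, -0.5, -2.9]
opening: 0.247
grip_force: 59.5
28.25 [0.4923 0.281  0.1151] [-0.003  0.121  0.993  0.002] [ 0.4 -0.5 -2.9] 0.247 59.5
76.14566185775223
plate top 0.09211475498615096
top lid 4066 case-frame c mm [ 2.6 -0.3] [136.1 182.7] 0.0 ext [[-64.8, -90.8], [70.0, 87.2]] z 0.0918
top block 136 case-frame c mm [26.  -1.2] [21.4 23.6] 89.7 ext [[14.4, -11.9], [37.8, 9.2]] z 0.121
top rim 129 case-frame c mm [ 36.7 -84.3] [13.  62.5] 89.5 ext [[5.8, -90.8], [67.7, -79.1]] z 0.0443
scene lid 5308 case-frame c mm [ 1.7 -4.6] [138.2 200.9] 0.0 ext [[-64.9, -86.1], [70.1, 94.8]] z 0.0936
scene block 474 case-frame c mm [10.5  2.4] [44.3 53.1] 64.9 ext [[-9.5, -19.4], [37.8, 29.0]] z 0.1221
scene rim 1167 case-frame c mm [-0.8  4.6] [181.9 138.6] 89.9 ext [[-68.3, -84.4], [67.7, 95.3]] z 0.0454
```

```bash
python3 -m handwheel '[[0.018,0.005,0.06,0,0.8],[0,0,0.1,0,0.8],[0,0,0,0,0.8],[0,0,0.03,0,0.8],[0,0,0,0,0.8],[0,0,0,0,0.8]]'
python3 -m handwheel '[[0,0,0.02,0,0.8],[0,0,0,0,0.8],[0,0,0.02,0,0.8],[0,0,0,0,0.8]]'
```

```text
time_s: 29.1
tool_pos: [0.4891, 0.283, 0.0863]
tool_rot: [-0.003, 0.12, 0.993, 0.002]
wrist_force: [0.1, 0.3, -2.6]
opening: 0.247
grip_force: 59.5
time_s: 29.6
tool_pos: [0.4887, 0.2827, 0.0798]
tool_rot: [-0.003, 0.12, 0.993, 0.002]
wrist_force: [0.1, 0.6, -2.7]
opening: 0.249
grip_force: 59.5
```

```bash
python3 -m handwheel '[[0,0,0.015,0,0.8],[0,0,0,0,0.8],[0,0,0.01,0,0.8],[0,0,0,0,0.8],[0,0,0.005,0,0.8],[0,0,0,0,0.8]]'
```

```text
time_s: 30.35
tool_pos: [0.4888, 0.283, 0.0762]
tool_rot: [-0.003, 0.12, 0.993, 0.002]
wrist_force: [-2.6, -0.8, 3.6]
opening: 0.242
grip_force: 60.6
```

```bash
python3 -m handwheel '[[0,0,0,0,0.5],[0,0,0,0,0.2],[0,0,-0.05,0,0.2],[0,0,-0.25,0,0.2],[0,0,-0.35,0,0.2],[0,0,-0.35,0,1],[0,0,-0.15,0,1],[0,0,0,0,1]]'
python3 - <<'E'
from h import *
s=st();a=yaw(s);print(a)
t=np.radians(-13.8);M=np.array([[np.cos(t),-np.sin(t)],[np.sin(t),np.cos(t)]])
p,d=grab('scene','seated'); W=cloud('scene',d); L=(W[...,:2]-np.array([.4913,.2791]))@M*1e3; z=W[...,2]
g=(abs(L[...,0])<60)&(abs(L[...,1]-15)<65)&(abs(L[...,1])>20)&(z>.03)&(z<.07)
A=np.c_[L[g]/1e3,np.ones(g.sum())];print('lid top z, tilt',np.linalg.lstsq(A,z[g],rcond=None)[0].round(4))
g=(abs(L[...,0])<40)&(L[...,1]<-100)&(L[...,1]>-200)&(z>.142)&(z<.175)
print('bar',g.sum(),np.percentile(L[g],[2,50,98],axis=0).round(1).tolist(),np.percentile(z[g],[2,50,98]))
c=np.array([.4913,.2791])+M@np.array([0,-.175]); plan(s['tool_pos'],a,[*c,.24],76.2,4)
E
```

```text
time_s: 31.35
tool_pos: [0.4909, 0.283, 0.2505]
tool_rot: [-0.001, 0.12, 0.993, 0.004]
wrist_force: [-0.3, 0.9, -0.1]
opening: -0.003
grip_force: 0.0
31.35 [0.4909 0.283  0.2505] [-0.001  0.12   0.993  0.004] [-0.3  0.9 -0.1] -0.003 0.0
76.18998177116866
lid top z, tilt [-0.0005  0.0001  0.054 ]
bar 316 [[-25.9, -138.7], [2.6, -129.6], [26.3, -107.7]] [0.14302903 0.1565552  0.16384498]
4 [0.4496, 0.1092, 0.24] [[-0.002, -0.298, 0.017, -0.0], [-0.002, -0.298, 0.017, -0.0], [-0.002, -0.298, 0.017, -0.0], [-0.002, -0.298, 0.017, -0.0]]
```

```bash
python3 -m handwheel '[[0,-0.31,0,0,1],[0,-0.31,0,0,1],[0,-0.31,0,0,1],[0,-0.29,0,0,1],[0,0,0.2,0,1],[0,0,0.3,0,1],[0,0,0.1,0,1],[0,0,0,0,1]]'
python3 - <<'E'
from h import *
s=st();t=np.radians(-13.8);M=np.array([[np.cos(t),-np.sin(t)],[np.sin(t),np.cos(t)]])
print((s['tool_pos'][:2]-np.array([.4913,.2791]))@M*1e3,yaw(s))
E
```

```text
time_s: 32.4
tool_pos: [0.4446, 0.1048, 0.1563]
tool_rot: [-0.005, 0.12, 0.993, 0.002]
wrist_force: [-0.0, -0.1, 0.3]
opening: 0.001
grip_force: 0.0
32.4 [0.4446 0.1048 0.1563] [-0.005  0.12   0.993  0.002] [-0.  -0.1  0.3] 0.001 0.0
[  -3.72013452 -180.44257281] 76.24695000409426
```

```bash
python3 -m handwheel '[[0,0.06,0,0,1],[0,0.06,0,0,1],[0,0.05,0,0,1],[0,0.05,0,0,1],[0,0.05,0,0,1],[0,0.05,0,0,1],[0,0.05,0,0,1]]'
python3 -m handwheel '[[0,0.04,0,0,1],[0,0.04,0,0,1],[0,0.03,0,0,1],[0,0,0,0,1],[0,0,0,0,1]]'
python3 - <<'E'
from h import *
s=st();t=np.radians(-13.8);M=np.array([[np.cos(t),-np.sin(t)],[np.sin(t),np.cos(t)]]);C=np.array([.4913,.2791])
print((s['tool_pos'][:2]-C)@M*1e3)
p,d=grab('scene','clamp'); W=cloud('scene',d); L=(W[...,:2]-C)@M*1e3; z=W[...,2]
g=(abs(L[...,0])<35)&(L[...,1]>-110)&(L[...,1]<-30)&(z>.062)&(z<.12)&(p.max(-1)<90)
print('dark above lid',g.sum(),np.percentile(L[g],[2,50,98],axis=0).round(1).tolist() if g.any() else '',np.percentile(z[g],[2,50,98]) if g.any() else '')
E
```

```text
time_s: 33.28
tool_pos: [0.4593, 0.1594, 0.1578]
tool_rot: [-0.003, 0.12, 0.993, 0.002]
wrist_force: [0.0, -2.3, 1.1]
opening: 0.001
grip_force: 1.0
time_s: 33.9
tool_pos: [0.4627, 0.1749, 0.1577]
tool_rot: [-0.003, 0.12, 0.993, 0.002]
wrist_force: [0.4, 0.2, -0.0]
opening: 0.001
grip_force: 0.0
33.9 [0.4627 0.1749 0.1577] [-0.003  0.12   0.993  0.002] [ 0.4  0.2 -0. ] 0.001 0.0
[  -2.92655181 -107.98311061]
dark above lid 212 [[-13.7, -109.3], [7.0, -98.3], [17.3, -83.5]] [0.0633511  0.08548782 0.1184859 ]
```

```bash
python3 -m handwheel '[[0,-0.1,-0.1,0,1],[0,-0.2,-0.3,0,1],[0,-0.3,-0.3,0,1],[0,-0.3,-0.1,0,1],[0,-0.3,0,0,1],[0,-0.3,0,0,1],[0,0,0,0,1]]'
python3 - <<'E'
from h import *
st()
p,d=grab('scene','end'); W=cloud('scene',d)
b=cv2.resize(p[60:400,200:600],(800,680)); b=b[:600]
cv2.imwrite('pics/end_v.png',np.clip(b[:,:,::-1]*1.3,0,255).astype(np.uint8))
t=np.radians(-13.8);M=np.array([[np.cos(t),-np.sin(t)],[np.sin(t),np.cos(t)]]);C=np.array([.4913,.2791])
L=(W[...,:2]-C)@M*1e3; z=W[...,2]
g=(abs(L[...,0])<60)&(abs(L[...,1]-20)<65)&(abs(L[...,1])>22)&(z>.03)&(z<.062)
print('lid',np.linalg.lstsq(np.c_[L[g]/1e3,np.ones(g.sum())],z[g],rcond=None)[0].round(4))
g=(abs(L[...,0])<40)&(L[...,1]<-12)&(L[...,1]>-60)&(z>.062)&(z<.12); print('bar',g.sum(),np.percentile(L[g],[2,50,98],axis=0).round(1).tolist(),np.percentile(z[g],[2,50,98]).round(4))
E
```

```text
time_s: 34.83
tool_pos: [0.4089, -0.0471, 0.276]
tool_rot: [-0.003, 0.124, 0.992, 0.002]
wrist_force: [-0.1, -0.1, 0.2]
opening: 0.001
grip_force: 0.0
34.83 [ 0.4089 -0.0471  0.276 ] [-0.003  0.124  0.992  0.002] [-0.1 -0.1  0.2] 0.001 0.0
lid [-0.0007  0.0009  0.054 ]
bar 409 [[-25.3, -58.4], [3.2, -25.5], [26.6, -16.3]] [0.0705 0.081  0.0835]
```

View pics/end_v.png

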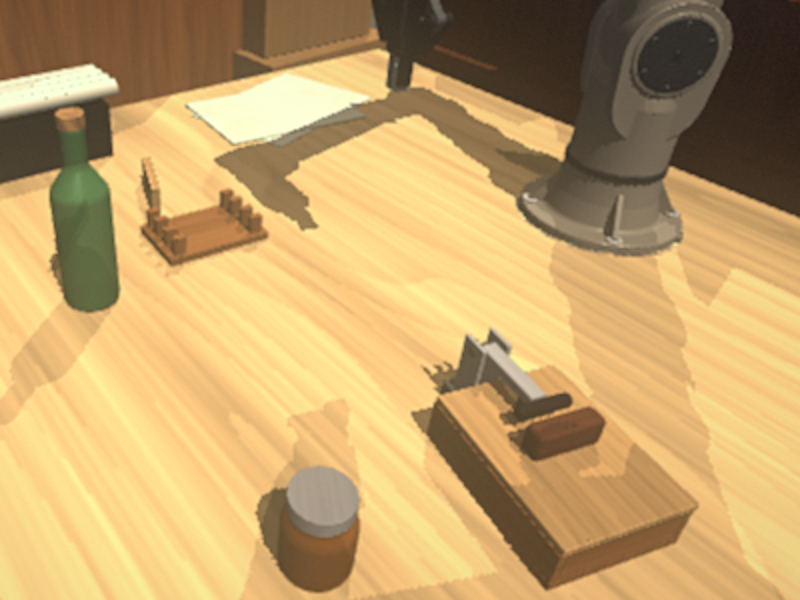

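The lid is flush and level on the case (560,480). The clamp bar is down on it at (543,405), at about 0.08 m. The bottle and the jar are where they were, and the robot is clear of everything.

```bash
python3 -c "
from bench import r
print(r.finish_job())"
```

```text
the job is handed in; nothing more can be done
None
```

The job is handed in at about 35 s of robot time: the panel was laid flat on the bench and let go, then taken across its long sides and laid flat in the case, the lid is fully home and level, the clamp is shut on it, and the bottle and jar were left alone.

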